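Stopper a glass cell and hold it in the photometer beam

TASK

One glass cell in the blue rack has an orange stopper that stands proud: with the cell still in the rack, press the stopper down until it is fully home. Then pick that cell up by its two frosted faces only, never touching the clear windows with the fingers, and hold it upright in the gap of the photometer so that the light beam passes through the middle of both windows, the cell touching nothing but the fingers. Finish while still holding it there, and leave the other cells, the bottle and the jar where they stand.

Things in the scene. Friction and masses are not known exactly. Their poses are not given: they have to be found in the camera images.
- cell_center (a point): Centre of the loose glass cell with the orange stopper, 28 mm above its underside. Upright, 36 (x) by 18 (y) by 56 mm tall (z), about 0.1 kg. Frosted white faces look along +y and -y, 18 mm apart, 36 mm wide: grip these (free of neighbours). Clear bluish windows look along +x and -x. It stands 14 mm deep in a rack pocket with 1.5 mm play all round, 42 mm of glass above the rack.
- cell_window_a: Clear bluish window on the -x face of that cell, 14 mm wide (y) and 46 mm tall, from 6 to 52 mm above the cell's underside, standing 1 mm proud of the face (so the cell is 38 mm over both windows). Origin: centre of the cell's underside; axes as the cell's.
- cell_window_b: The same clear window on the cell's +x face. Origin: centre of the cell's underside; axes as the cell's.
- stopper_top (a point): Centre of the flat top of the orange stopper on that cell. The stopper's cap is 26 mm (x) by 12 mm (y) by 8 mm tall, centred on the cell and narrower than the glass; fully home, its top is 64 mm above the cell's underside, 36 mm above the cell's centre.
- stopper (a joint): How far the orange stopper is pushed in: 0 = standing 6 mm proud of the glass, 0.006 m = fully home against the rim. A stiff sliding fit: needs about 4 N to move, stays where it is left, and stops hard at 0.006.
- rack: Fixed blue rack block 240 mm (x) by 64 mm (y) by 22 mm tall; origin: centre of its underside. Three pockets in a row along x, at x = -75, 0 and +75 mm, pocket floors 8 mm above the table; the cells' x axes run along the row. Which cell is in which pocket varies.
- cell_blue_center (a point): Centre of another glass cell of the same size in the rack, with a blue stopper (already home). Leave alone.
- cell_grey_center (a point): Centre of a third such cell in the rack, with a grey stopper (already home). Leave alone.
- beam_mid (a point): Middle of the light beam in the photometer's gap, 70 mm above the table. The x axis runs along the beam (from lamp to detector), z is up. The beam is shown as a thin yellow line 4 mm thick.
- photometer: Fixed open photometer; origin: centre of the underside of its base plate, 320 (x) by 100 (y) by 12 mm tall; beam along x. Black lamp housing at x = -145 to -60 mm, grey detector housing at 60 to 145 mm, both 70 mm wide (y), tops 95 mm above the table. Lens rings 28 mm across stand out 8 mm, leaving a gap from x = -52 to +52 mm, open above and on the y sides.
- bottle: White plastic bottle with red cap, 60 mm across, 130 mm tall, loose; origin: centre of its underside. Leave alone.
- jar: Amber glass jar with black lid, 52 mm across, 55 mm tall, loose; origin: centre of its underside. Leave alone.

How it is judged (in metres and radians):
On the way, in this order (a step that is already met when the one before it is completed fails the run):
1. the orange stopper is pressed fully home while its cell still stands in the rack (value of joint stopper above 0.005 m and height (world z) of cell_center below 0.042 m), for 0.2 s.
2. the cell is lifted clear of the rack between the fingers (height (world z) of cell_center above 0.055 m and contact force between the fingers and cell above 1 N), for 0.2 s.
At the end, for the whole second after the job is handed in: Held still by the fingers in the gap: cell centre within 5 mm of the beam sideways, 12 mm in height, 20 mm of mid-gap along it; window axis within 0.15 rad of the beam; upright within 0.12 rad; stopper home (pushed in over 5 mm); photometer not touched by the cell (x of cell_center in the frame of beam_mid between -0.02 and 0.02 m and y of cell_center in the frame of beam_mid between -0.005 and 0.005 m and z of cell_center in the frame of beam_mid between -0.012 and 0.012 m and angle between the x axis of cell_center and the x axis of beam_mid, either way round below 0.15 rad and angle between cell_center's own z axis and vertical below 0.12 rad and value of joint stopper above 0.005 m and contact force between the fingers and cell above 1 N and contact force between cell and photometer below 0.1 N and linear speed of cell below 0.02 m/s); the arm keeps its last pose, push and grip.
It fails at once if the fingers touch a clear window of the cell (contact force between the fingers and cell_window_a above 0.5 N or contact force between the fingers and cell_window_b above 0.5 N).
It fails at once if the cell is tipped over (angle between cell_center's own z axis and vertical above 0.5 rad).
It fails at once if another cell, the bottle or the jar is disturbed (distance of any of cell_blue_center, cell_grey_center, bottle, jar from where it was at the start of the episode above 0.012 m).
It also fails if it takes over 48 s, if anything falls off the work surface, if the arm or the gripper's body presses on something with over 40 N, if the wrist force passes 120 N, or if a joint passes its speed limit or range.

ROBOT

A 6-joint arm with a two-finger parallel gripper is mounted at the origin on the work surface. World frame = base frame: x ahead of the robot, y to its left, z up, the work surface at z = 0. Lengths are in m, angles in degrees, forces in N, time in s.
With the tool pointing down it reaches from about 0.3 to 0.75 m from the base axis. Payload 8.5 kg.
Tool frame: the origin (TCP) lies between the finger pads; the fingertips stand 17 mm ahead of it and the grasp point (between the pads) lies 2 mm behind it; z points along the fingers, y is the direction in which the jaws open and shut (so a half turn about z gives the same grasp; the last joint's range is limited). The gripper opens to 85 mm and grips with 20 to 120 N. Pads are 22 mm wide; open, the fingers measure 114 mm over their backs; the gripper's body (76 mm by 85 mm) begins 54 mm behind the grasp point. The pads swing forward as they close: fully open they stand 13 mm farther back than shut.
Start: joints at [-84.013, 21.807, 74.336, -0, 83.858, -12.336], TCP at [0.173, -0.522, 0.248] pointing down, gripper open.
Joint ranges: [-178.18, 178.18], [-50.72, 133.34], [12.68, 142.11], [-81.47, 261.47], [9.98, 163.14], [-165.26, 165.26]. Speed limits (degrees/s): [136.94, 136.94, 180, 180, 180, 180].

INTERFACE

Orientations are given as a 3x3 rotation matrix whose columns are the frame's x, y, z axes.
In Python, from rig import readout, eyes, env gives the robot as it stands.
- The arm moves only by the tool arm_command, never from a script. Its argument "rows" is text: rows parted by semicolons, each of 7 numbers parted by spaces: the closure, from 0 (fully open) to 1 (shut), then the shift along the tool's x, y, z in mm, then the turn, a rotation vector about the tool's x, y, z in degrees. In form: grip dx dy dz rx ry rz; .... A call has 1 to 5 rows; each row shifts and turns the commanded pose from where the row before left it, along the tool's axes as they then stand; what a row does not reach is not made up. A row lasts 1/12 s, in which the tool goes at most 41.7 mm and 7.16 degrees, less where a joint would pass 70% of its speed; a pose out of reach is approached as far as the arm can. A call with a gripper value outside its range is refused whole. The fingers move at their own pace and stop on an object; "squeeze" is the grip in N (left out, the last holds). Time passes only in rows, so rows that do not move let the fingers close. It gives the time, the measured TCP pose, the force and the opening at its end, in the units of the state.
- readout.observe(): the state, without advancing time (a new reading comes with each control period).
- eyes.get_image(name): name is "side" or "top"; returns the picture (384x512x3 uint8, red, green, blue); there is no depth.
- eyes.camera_model(name): a dict with "mtx" (3x3 intrinsics, pixels), "view" (4x4, takes a point from world to camera coordinates). Camera axes: x right, y up, looking along -z (the intrinsics and any distortion apply to the point x, -y, -z); pixel columns grow to the right and rows downward; lengths in m; the calibration is good to about 2 mm. A picture is of the moment at which its call begins. camera_model takes no time and is no camera call.
- env.close_job(): hands the job in, once; it reports no verdict.
The state is a dict: "time_s": time; "q": joint angles; "qvel": joint speeds; "joint_efforts": joint torques, N m; "position": TCP position; "tool_rot": TCP orientation; "ft_force": force on the tool from outside, world axes, zero at the start; "wrist_torque": the same for the moment, N m; "grip_width": finger opening in m.
Only numpy, scipy, OpenCV 4.12 (cv2) and the standard library are available. Lean on these libraries where they do the work, as an engineer would, in place of code of your own. Each camera call takes 0.05 s, during which the arm holds its last target. There are 200 camera calls.

## Working session

There is one attempt and no reset: what is moved stays moved. The work goes in short steps, Python scripts to look and compute and a tool call to move; the robot and the scene stay as the last step left them, time stands still between calls to the robot, and variables do not carry over. Pictures are saved under pics/ and viewed, about 8 in all and at most 12, crops included, and the job is handed in when it is done.

Besides the shell and the picture viewer there is one more tool, called by a JSON object that holds its "op" and its "data". arm_command: Moves the arm, as the interface text tells. Its arguments: {"type":"object","properties":{"rows":{"type":"string"},"squeeze":{"type":"number"}},"required":["rows"]}

```bash
ls; mkdir -p pics; python3 - <<'E'
from rig import readout, eyes, env
import cv2,numpy as np
for n in ("side","top"):
    im=eyes.get_image(n); cv2.imwrite(f"pics/{n}0.png",im[:,:,::-1])
    m=eyes.camera_model(n); V=np.array(m["view"]); print(n,np.round(m["mtx"],1).tolist(),np.round(V,3).tolist(),{k:v for k,v in m.items() if k not in("mtx","view")}, (-V[:3,:3].T@V[:3,3]).round(3))
s=readout.observe(); print(s["position"],np.round(s["tool_rot"],3).tolist(),s["grip_width"],s["time_s"])
a=cv2.imread("pics/side0.png")
E
```

```text
pics
side [[443.9, 0.0, 250.8], [0.0, 443.9, 197.2], [0.0, 0.0, 1.0]] [[-0.726, -0.687, 0.019, 0.422], [0.496, -0.505, 0.707, -0.408], [-0.476, 0.523, 0.707, -0.819], [0.0, 0.0, 0.0, 1.0]] {} [0.119 0.512 0.86 ]
top [[383.4, 0.0, 254.9], [0.0, 383.4, 190.2], [0.0, 0.0, 1.0]] [[0.003, -1.0, -0.022, -0.036], [0.997, 0.002, 0.077, -0.635], [-0.077, -0.023, 0.997, -0.822], [0.0, 0.0, 0.0, 1.0]] {} [ 0.569 -0.054  0.868]
[ 0.17287333 -0.52187498  0.24776744] [[0.949, 0.314, -0.0], [0.314, -0.949, 0.001], [0.0, -0.001, -1.0]] 0.08585807813349486 0.1
```

View pics/top0.png

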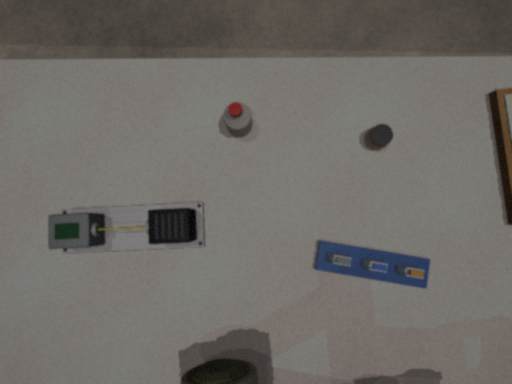

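View pics/side0.png

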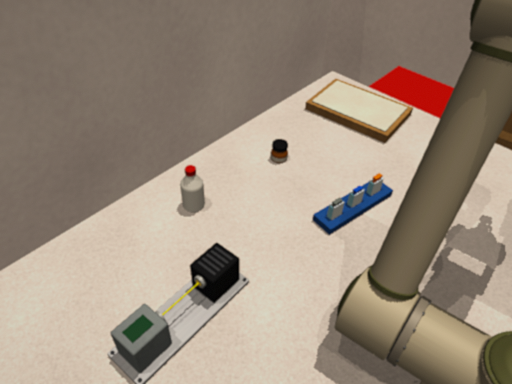

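Top view: orange stopper is at (415,272) at the right (−y) end of the rack, and the beam runs at (98–148,228), with the lamp (black) on the right. The side view agrees: orange at (377,178), beam at (165–200,315–282).

```bash
cat > h.py <<'E'
import cv2,numpy as np
from rig import readout, eyes, env
def ray(n,uv):
    m=eyes.camera_model(n);K=np.array(m["mtx"]);V=np.array(m["view"])
    p=np.linalg.inv(K)@[uv[0],uv[1],1]; d=V[:3,:3].T@[p[0],-p[1],-p[2]]
    return -V[:3,:3].T@V[:3,3],d
def plane(n,uv,z):
    c,d=ray(n,uv); return c+d*(z-c[2])/d[2]
def tri(a,b):
    (c1,d1),(c2,d2)=ray("top",a),ray("side",b)
    s=np.linalg.lstsq(np.c_[d1,-d2],c2-c1,rcond=None)[0]
    p,q=c1+d1*s[0],c2+d2*s[1]; return (p+q)/2,np.linalg.norm(p-q)
def proj(n,P):
    m=eyes.camera_model(n);V=np.array(m["view"]);p=V[:3,:3]@P+V[:3,3]
    q=np.array(m["mtx"])@[p[0],-p[1],-p[2]]; return q[:2]/q[2]
def mask(im,lo,hi):
    return cv2.inRange(cv2.cvtColor(im,cv2.COLOR_RGB2HSV),lo,hi)
def big(m):
    c,_=cv2.findContours(m,cv2.RETR_EXTERNAL,cv2.CHAIN_APPROX_NONE); return max(c,key=cv2.contourArea)
COL=dict(orange=((8,150,100),(20,255,255)),yellow=((25,120,100),(34,255,255)),blue=((100,120,60),(125,255,255)))
E
python3 - <<'E'
from h import *
I={n:eyes.get_image(n) for n in("top","side")}
R={}
for n in I:
    for c in COL:
        k=mask(I[n],*COL[c])
        if c=="blue": k=cv2.morphologyEx(k,cv2.MORPH_CLOSE,np.ones((15,15)))
        if c=="orange" and n=="side": k[:120]=0
        try: b=big(k)
        except ValueError: print(n,c,"none");continue
        R[n,c]=cv2.minAreaRect(b); print(n,c,cv2.contourArea(b),R[n,c],cv2.boundingRect(b))
def ax(n,c,z):
    P=cv2.boxPoints(R[n,c]); P=np.array([plane(n,p,z) for p in P])
    e=[P[1]-P[0],P[2]-P[1]]; L=[np.linalg.norm(x) for x in e]; d=e[int(np.argmax(L))]
    print(n,c,"ctr",P.mean(0).round(4),"size",np.round(L,4),"yaw",np.degrees(np.arctan2(d[1],d[0])).round(2))
ax("top","blue",.022);ax("top","orange",.078);ax("top","yellow",.07);ax("side","yellow",.07);ax("side","orange",.076)
for c in("orange","yellow"):print(c,tri(R["top",c][0],R["side",c][0]))
o=lambda n,z,x0,y0,w,h:cv2.imwrite(f"pics/{n}z.png",cv2.resize(I[n][y0:y0+h,x0:x0+w,::-1],None,fx=z,fy=z,interpolation=cv2.INTER_CUBIC))
a=cv2.resize(I["top"][230:300,305:440],(780,404),interpolation=cv2.INTER_CUBIC)
cv2.imwrite("pics/rackz.png",a[:,:,::-1])
E
```

```text
top orange 13.0 ((416.2115478515625, 272.94232177734375), (10.198039054870605, 2.5495097637176514), 11.309932708740234) (411, 272, 11, 4)
top yellow 0.0 ((125.0, 228.0), (0.0, 0.0), 0.0) (125, 228, 1, 1)
top blue 2850.5 ((372.38531494140625, 263.7843933105469), (110.94341278076172, 27.371753692626953), 9.86580753326416) (317, 242, 112, 45)
side orange 131.0 ((375.5, 127.5), (15.0, 51.0), 90.0) (350, 120, 52, 16)
side yellow 56.0 ((180.1239013671875, 298.1416320800781), (2.2577295303344727, 48.16490936279297), 48.8140754699707) (162, 282, 37, 33)
side blue 1366.0 ((352.5417785644531, 203.06631469726562), (22.44084358215332, 79.0130844116211), 57.80426788330078) (314, 183, 78, 47)
top blue ctr [ 0.4757 -0.2894  0.022 ] size [0.0592 0.2383] yaw -99.59
top orange ctr [ 0.4641 -0.3617  0.078 ] size [0.0051 0.0202] yaw -100.97
top yellow ctr [0.5516 0.2351 0.07  ] size [0. 0.] yaw 0.0
side yellow ctr [0.5534 0.2399 0.07  ] size [0.1001 0.0055] yaw -87.46
side orange ctr [ 0.5832 -0.5428  0.076 ] size [0.157  0.0779] yaw -135.06
orange (array([ 0.48216752, -0.29824477,  0.25239035]), np.float64(0.012911673197253764))
yellow (array([0.55350749, 0.23845605, 0.06558681]), np.float64(0.005183880992429838))
```

View pics/rackz.png

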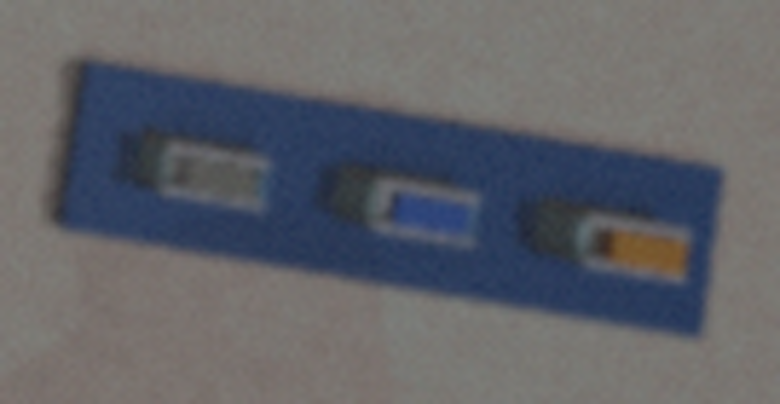

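The crop shows the orange cap top centred near zoomed (650,252), i.e. (417.3,273.4) in full pixels; its dark left side is separate. I'll refine the masks, since the orange and yellow ones were too strict.

```bash
python3 - <<'E'
from h import *
t=eyes.get_image("top"); s=eyes.get_image("side")
def sub(im,x0,y0,x1,y1,lo,hi):
    k=np.zeros(im.shape[:2],np.uint8); k[y0:y1,x0:x1]=mask(im,lo,hi)[y0:y1,x0:x1]
    ys,xs=np.nonzero(k); r=cv2.minAreaRect(np.c_[xs,ys].astype(np.float32)); return np.c_[xs,ys].astype(float),r
po,r=sub(t,400,260,432,285,(8,110,110),(25,255,255)); print("top orange",len(po),po.mean(0),r)
so,r2=sub(s,360,165,392,195,(5,120,90),(25,255,255)); print("side orange",len(so),so.mean(0),r2)
print("cap top@78",plane("top",r[0],.078),"tri",tri(r[0],r2[0]))
py,r=sub(t,104,220,148,236,(22,70,80),(38,255,255)); sy,r3=sub(s,155,275,210,320,(22,90,80),(38,255,255))
for n,p in(("top",py),("side",sy)):
    vx,vy,x0,y0=cv2.fitLine(p.astype(np.float32),cv2.DIST_HUBER,0,.01,.01).ravel()
    x=p[:,0]; e=[(u,y0+(u-x0)*vy/vx) for u in(x.min(),x.max())]
    E=[plane(n,q,.07) for q in e]; d=E[0]-E[1]; print(n,len(p),e,"beam ends",np.round(E,4).tolist(),"yaw",np.degrees(np.arctan2(d[1],d[0])),"mid",(E[0]+E[1])[:2]/2,np.linalg.norm(d))
# base plate / housings
g=cv2.resize(t[195:260,40:215],(790,293),interpolation=cv2.INTER_CUBIC); g2=cv2.resize(s[235:384,100:260],(322,300),interpolation=cv2.INTER_CUBIC)
c=np.zeros((600,790,3),np.uint8);c[:293]=g;c[300:,:322]=g2
cz=cv2.resize(s[160:240,305:400],(356,300),interpolation=cv2.INTER_CUBIC);c[300:,330:686]=cz
cv2.imwrite("pics/ph.png",np.clip(c[:,:,::-1].astype(float)*1.5,0,255))
E
```

```text
top orange 53 [417.16981132 273.30188679] ((417.0, 273.5), (5.0, 10.0), 90.0)
side orange 50 [376.7  176.96] ((376.5000305175781, 177.00001525878906), (4.949747085571289, 10.60660171508789), 45.0)
cap top@78 [ 0.4629658  -0.36319711  0.078     ] tri (array([ 0.46367043, -0.36518329,  0.06814397]), np.float64(0.005203183965122182))
top 90 [(np.float64(104.0), np.float64(228.90172255966397)), (np.float64(144.0), np.float64(226.66873551132366))] beam ends [[0.5496, 0.2792, 0.07], [0.5546, 0.1952, 0.07]] yaw 93.38469619133838 mid [0.55208347 0.23722355] 0.08419168461339599
side 141 [(np.float64(162.0), np.float64(314.38770378484514)), (np.float64(201.0), np.float64(279.9290794041038))] beam ends [[0.5506, 0.2903, 0.07], [0.5558, 0.182, 0.07]] yaw 92.74694330199148 mid [0.55319258 0.23616691] 0.1084696255706908[ WARN:0@1.922] global loadsave.cpp:1063 imwrite_ Unsupported depth image for selected encoder is fallbacked to CV_8U.
```

View pics/ph.png

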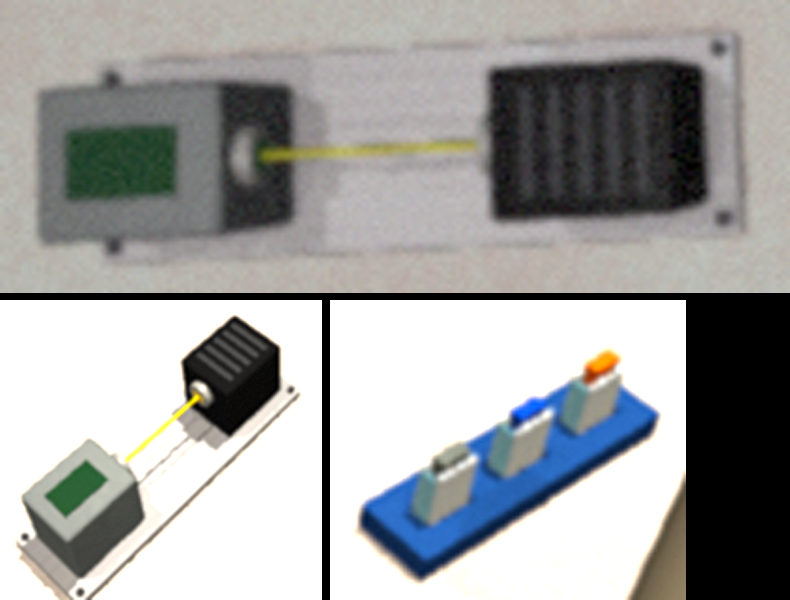

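Beam mid ≈ (0.5526, 0.2365), yaw ≈ 93°, from both views. Gap length comes out at 108 mm against 104 given. The cap is at (0.463, −0.363), which agrees with rack centre −75 mm along a yaw of 80.4°. Moving above the cell with the jaws shut.

{"op": "arm_command", "data": {"rows": "1 32.5 -6 0 0 0 0;1 32.5 -6 0 0 0 0;1 32.5 -6 0 0 0 0;1 32.5 -6 0 0 0 0;1 32.5 -6 0 0 0 0", "squeeze": 40}}

```text
time_s: 0.72
position: [0.3189, -0.4416, 0.2483]
tool_rot: [[0.949, 0.314, 0.0], [0.314, -0.949, -0.0], [0.0, 0.0, -1.0]]
ft_force: [1.0, -0.4, 0.2]
grip_width: 0.0254
```

{"op": "arm_command", "data": {"rows": "1 32.5 -6 0 0 0 0;1 32.5 -6 0 0 0 0;1 32.5 -6 0 0 0 0;1 32.5 -6 0 0 0 0;1 32.5 -6 0 0 0 0"}}

```text
time_s: 1.13
position: [0.4639, -0.3619, 0.2483]
tool_rot: [[0.949, 0.314, -0.0], [0.314, -0.949, 0.0], [-0.0, -0.0, -1.0]]
ft_force: [0.3, -1.1, -0.2]
grip_width: 0.0001
```

{"op": "arm_command", "data": {"rows": "1 0 0 0 0 0 -6.9;1 0 0 0 0 0 -6.9;1 0 0 0 0 0 -6.9;1 0 0 0 0 0 -6.9;1 0 0 0 0 0 -6.9"}}

```text
time_s: 1.55
position: [0.4626, -0.3628, 0.2482]
tool_rot: [[0.599, 0.801, -0.0], [0.801, -0.599, 0.0], [0.0, -0.0, -1.0]]
ft_force: [1.0, 0.1, -0.3]
grip_width: -0.0002
```

{"op": "arm_command", "data": {"rows": "1 0 0 20 0 0 -6.9;1 0 0 20 0 0 -6.9;1 0 0 20 0 0 -6.9;1 0 0 20 0 0 -6.9;1 0 0 0 0 0 0"}}

```text
time_s: 1.97
position: [0.4615, -0.3618, 0.1646]
tool_rot: [[0.162, 0.987, -0.005], [0.987, -0.162, 0.005], [0.005, -0.005, -1.0]]
ft_force: [-0.2, 0.4, -0.0]
grip_width: -0.0001
```

```bash
cat >> h.py <<'E'
from scipy.spatial.transform import Rotation as Rn
def rem(target,yawy,show=True):
    "remaining move in tool axes (mm, deg) to TCP target, tool down, jaw axis at yawy (either way round)"
    s=readout.observe();R=np.array(s["tool_rot"]);p=np.array(s["position"])
    best=None
    for k in(0,180):
        a=np.radians(yawy+k);y=np.array([np.cos(a),np.sin(a),0]);z=np.array([0,0,-1.]);T=np.c_[np.cross(y,z),y,z]
        v=Rn.from_matrix(R.T@T).as_rotvec(degrees=True)
        if best is None or np.linalg.norm(v)<np.linalg.norm(best):best=v
    print("t",round(s["time_s"],2),"pos",p.round(4),"F",np.round(s["ft_force"],1),"w",round(s["grip_width"],4),"d_mm",(R.T@(np.array(target)-p)*1e3).round(1),"rot",best.round(2),"q",np.round(s["q"],0))
E
python3 -c "
from h import *
rem([.463,-.3632,.110],-9.6)
im=eyes.get_image('top');cv2.imwrite('pics/t2.png',cv2.resize(im[220:330,340:512,::-1],(780,499),interpolation=cv2.INTER_CUBIC))
im=eyes.get_image('side');cv2.imwrite('pics/s2.png',cv2.resize(im[60:240,290:460,::-1],(560,593),interpolation=cv2.INTER_CUBIC))"
```

```text
t 1.97 pos [ 0.4615 -0.3618  0.1646] F [-0.2  0.4 -0. ] w -0.0001 d_mm [-1.4  2.  54.6] rot [-0.31 -0.26  0.27] q [-50.  30.  76.   0.  75. -40.]
```

View pics/s2.png

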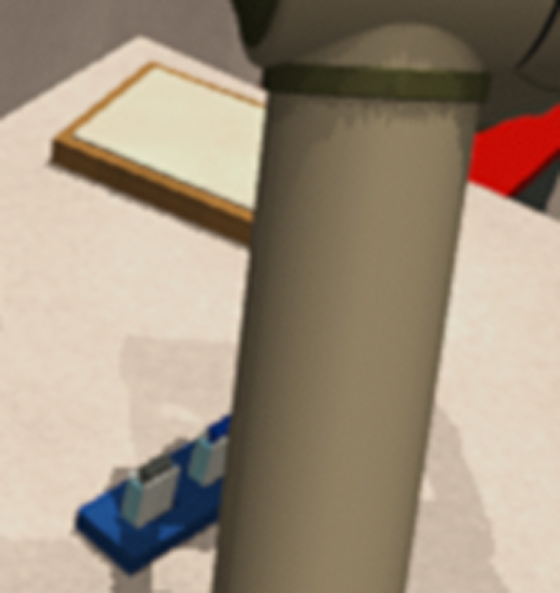

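Side view is blocked by the arm link, so I'll use the kinematics. The tip should meet the cap at TCP z≈0.095.

{"op": "arm_command", "data": {"rows": "1 -1.4 2 18 0 0 0.2;1 0 0 18 0 0 0;1 0 0 18 0 0 0;1 0 0 6 0 0 0;1 0 0 0 0 0 0"}}

```text
time_s: 2.48
position: [0.4643, -0.3647, 0.1083]
tool_rot: [[0.172, 0.985, -0.0], [0.985, -0.172, 0.001], [0.0, -0.001, -1.0]]
ft_force: [0.7, -0.4, 0.7]
grip_width: 0.0003
```

```bash
python3 -c "
from h import *
rem([.463,-.3632,.090],-9.6)"
```

```text
t 2.48 pos [ 0.4643 -0.3647  0.1083] F [ 0.7 -0.4  0.7] w 0.0003 d_mm [ 1.3 -1.5 18.3] rot [-0.03 -0.03 -0.31] q [-50.  33.  79.   0.  67. -40.]
```

{"op": "arm_command", "data": {"rows": "1 0 0 2 0 0 0;1 0 0 2 0 0 0;1 0 0 2 0 0 0;1 0 0 2 0 0 0;1 0 0 0 0 0 0"}}

```text
time_s: 2.9
position: [0.4643, -0.3647, 0.1004]
tool_rot: [[0.17, 0.985, 0.0], [0.985, -0.17, -0.0], [-0.0, 0.0, -1.0]]
ft_force: [-0.2, 0.1, -0.4]
grip_width: -0.0001
```

{"op": "arm_command", "data": {"rows": "1 1.3 -1.5 2 0 0 -0.3;1 0 0 2 0 0 0;1 0 0 1 0 0 0;1 0 0 1 0 0 0;1 0 0 0 0 0 0"}}

```text
time_s: 3.32
position: [0.463, -0.3631, 0.0941]
tool_rot: [[0.165, 0.986, -0.0], [0.986, -0.165, 0.0], [0.0, -0.0, -1.0]]
ft_force: [-0.1, 0.0, 0.2]
grip_width: -0.0002
```

{"op": "arm_command", "data": {"rows": "1 0 0 1 0 0 0;1 0 0 1 0 0 0;1 0 0 1 0 0 0;1 0 0 0 0 0 0;1 0 0 0 0 0 0"}}

```text
time_s: 3.73
position: [0.4631, -0.3632, 0.0915]
tool_rot: [[0.165, 0.986, 0.0], [0.986, -0.165, -0.0], [-0.0, 0.0, -1.0]]
ft_force: [0.7, -0.1, 2.7]
grip_width: 0.0
```

Contact is beginning (2.7 N). Pressing on slowly.

{"op": "arm_command", "data": {"rows": "1 0 0 1 0 0 0;1 0 0 1 0 0 0;1 0 0 0.5 0 0 0;1 0 0 0.5 0 0 0;1 0 0 0 0 0 0"}}

```text
time_s: 4.15
position: [0.4633, -0.3633, 0.089]
tool_rot: [[0.165, 0.986, 0.001], [0.986, -0.165, -0.001], [-0.001, 0.001, -1.0]]
ft_force: [-0.7, -0.3, 8.6]
grip_width: -0.0
```

{"op": "arm_command", "data": {"rows": "1 0 0 0.5 0 0 0;1 0 0 0.5 0 0 0;1 0 0 0.5 0 0 0;1 0 0 0.5 0 0 0;1 0 0 0 0 0 0"}}

```text
time_s: 4.57
position: [0.4639, -0.3637, 0.0889]
tool_rot: [[0.164, 0.986, 0.003], [0.986, -0.164, -0.003], [-0.002, 0.004, -1.0]]
ft_force: [-2.8, 3.8, 22.4]
grip_width: -0.0
```

Hard stop at TCP z=0.0889, so the tip is at 0.072, exactly the home height. Retracting, opening and looking from the top.

{"op": "arm_command", "data": {"rows": "1 0 0 -3 0 0 0;1 0 0 -5 0 0 0;1 0 0 -20 0 0 0;0 0 0 -20 0 0 0;0 0 0 0 0 0 0"}}

```text
time_s: 4.98
position: [0.4639, -0.3641, 0.1375]
tool_rot: [[0.165, 0.986, 0.003], [0.986, -0.165, -0.004], [-0.003, 0.004, -1.0]]
ft_force: [0.6, -0.6, -0.3]
grip_width: 0.0235
```

{"op": "arm_command", "data": {"rows": "0 0 0 0 0 0 0;0 0 0 0 0 0 0;0 0 0 0 0 0 0;0 0 0 0 0 0 0;0 0 0 0 0 0 0"}}

```text
time_s: 5.4
position: [0.4629, -0.363, 0.1336]
tool_rot: [[0.165, 0.986, -0.001], [0.986, -0.165, 0.001], [0.001, -0.001, -1.0]]
ft_force: [-0.8, 0.9, 0.2]
grip_width: 0.083
```

```bash
python3 -c "
from h import *
rem([.463,-.3632,.048],-9.6)
im=eyes.get_image('top');cv2.imwrite('pics/t3.png',cv2.resize(im[220:330,340:512,::-1],(780,499),interpolation=cv2.INTER_CUBIC))"
```

```text
t 5.4 pos [ 0.4629 -0.363   0.1336] F [-0.8  0.9  0.2] w 0.083 d_mm [-0.3  0.2 85.6] rot [-0.06 -0.05  0.12] q [-50.  31.  78.  -0.  71. -40.]
```

View pics/t3.png

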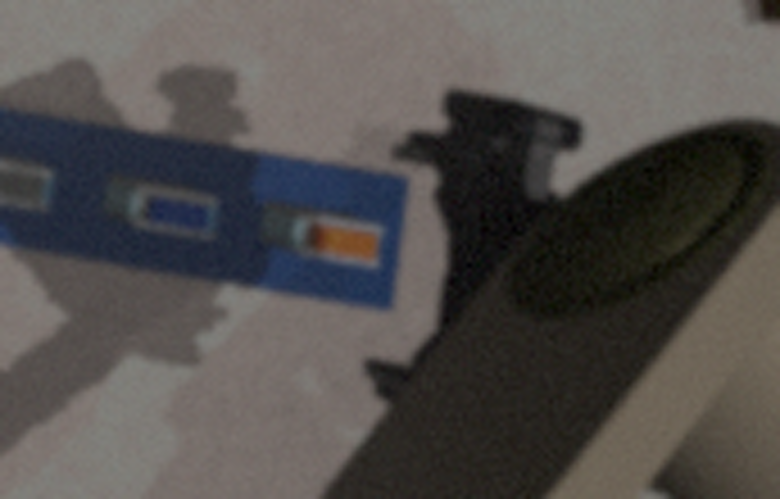

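The open fingers straddle the cell row; tip midpoint near zoomed (395,262), cap centre near (350,243). Checking the centring by projection.

```bash
python3 - <<'E'
from h import *
f=lambda u,v:(340+(u+.5)*172/780-.5,220+(v+.5)*110/499-.5)
print("tip mid",f(395,262),"proj",proj("top",np.array([.463,-.363,.127])))
im=eyes.get_image("top");k=mask(im,(8,110,100),(25,255,255));k[:262]=0;k[284:]=0;k[:,:402]=0;k[:,430:]=0
ys,xs=np.nonzero(k);r=cv2.minAreaRect(np.c_[xs,ys].astype(np.float32));print(len(xs),r,xs.mean(),ys.mean())
print("cap",plane("top",r[0],.072),plane("top",(xs.mean(),ys.mean()),.072),plane("top",f(350,243),.072))
E
```

```text
tip mid (426.7128205128205, 277.36573146292585) proj [427.25841577 277.09602031]
54 ((416.33782958984375, 272.97296142578125), (11.507928848266602, 4.767570495605469), 9.462322235107422) 416.5 272.94444444444446
cap [ 0.46320396 -0.36424454  0.072     ] [ 0.46326318 -0.3645723   0.072     ] [ 0.46280067 -0.36514145  0.072     ]
```

Gripper and cell agree within 2 mm. Descending with open jaws to TCP z≈0.046.

{"op": "arm_command", "data": {"rows": "0 -0.7 0 20 0 0 0;0 0 0 20 0 0 0;0 0 0 20 0 0 0;0 0 0 15 0 0 0;0 0 0 0 0 0 0"}}

```text
time_s: 5.92
position: [0.4619, -0.3627, 0.0564]
tool_rot: [[0.165, 0.986, -0.004], [0.986, -0.165, 0.004], [0.004, -0.004, -1.0]]
ft_force: [0.2, 0.2, -0.6]
grip_width: 0.0853
```

{"op": "arm_command", "data": {"rows": "0 0 0 5 0 0 0;0 0 0 5 0 0 0;0 0 0 3 0 0 0;0 0 0 0 0 0 0;0 0 0 0 0 0 0"}}

```text
time_s: 6.33
position: [0.463, -0.364, 0.0467]
tool_rot: [[0.165, 0.986, 0.0], [0.986, -0.165, -0.0], [-0.0, 0.0, -1.0]]
ft_force: [0.6, -0.2, -0.2]
grip_width: 0.0857
```

```bash
python3 -c "
from h import *
rem([.4632,-.364,.046],-9.6)"
```

```text
t 6.33 pos [ 0.463  -0.364   0.0467] F [ 0.6 -0.2 -0.2] w 0.0857 d_mm [-0.   0.2  0.7] rot [0.03 0.02 0.13] q [-50.  38.  83.  -0.  59. -40.]
```

{"op": "arm_command", "data": {"rows": "0.5 0 0 0 0 0 0;0.6 0 0 0 0 0 0;0.7 0 0 0 0 0 0;0.75 0 0 0 0 0 0;0.8 0 0 0 0 0 0", "squeeze": 30}}

```text
time_s: 6.75
position: [0.4629, -0.3639, 0.0464]
tool_rot: [[0.165, 0.986, 0.0], [0.986, -0.165, -0.0], [-0.0, 0.0, -1.0]]
ft_force: [0.4, 0.1, 0.3]
grip_width: 0.0256
```

{"op": "arm_command", "data": {"rows": "0.85 0 0 0 0 0 0;0.9 0 0 0 0 0 0;1 0 0 0 0 0 0;1 0 0 0 0 0 0;1 0 0 0 0 0 0"}}

```text
time_s: 7.17
position: [0.463, -0.3639, 0.0464]
tool_rot: [[0.165, 0.986, 0.0], [0.986, -0.165, -0.0], [-0.0, 0.0, -1.0]]
ft_force: [0.0, 0.1, 0.8]
grip_width: 0.0177
```

Gripped at 17.7 mm (18 expected). Lifting straight up slowly.

{"op": "arm_command", "data": {"rows": "1 0 0 0 0 0 0;1 0 0 -2 0 0 0;1 0 0 -4 0 0 0;1 0 0 -6 0 0 0;1 0 0 -6 0 0 0"}}

```text
time_s: 7.58
position: [0.4629, -0.3638, 0.0648]
tool_rot: [[0.165, 0.986, -0.0], [0.986, -0.165, 0.0], [0.0, -0.0, -1.0]]
ft_force: [-0.1, -0.7, -0.7]
grip_width: 0.0177
```

{"op": "arm_command", "data": {"rows": "1 0 0 -10 0 0 0;1 0 0 -15 0 0 0;1 0 0 -20 0 0 0;1 0 0 -20 0 0 0;1 0 0 -20 0 0 0"}}

```text
time_s: 8.0
position: [0.4628, -0.3638, 0.1511]
tool_rot: [[0.165, 0.986, 0.0], [0.986, -0.165, -0.0], [-0.0, 0.0, -1.0]]
ft_force: [0.1, 0.7, -1.4]
grip_width: 0.0175
```

{"op": "arm_command", "data": {"rows": "1 0 0 -20 0 0 0;1 0 0 -15 0 0 0;1 0 0 -5 0 0 0;1 0 0 0 0 0 0;1 0 0 0 0 0 0"}}

```text
time_s: 8.42
position: [0.4627, -0.3636, 0.189]
tool_rot: [[0.165, 0.986, -0.0], [0.986, -0.165, 0.0], [0.0, -0.0, -1.0]]
ft_force: [0.5, -0.1, -0.9]
grip_width: 0.0176
```

```bash
python3 -c "
from h import *
rem([.5526,.2365,.19],3)"
```

```text
t 8.42 pos [ 0.4627 -0.3636  0.189 ] F [ 0.5 -0.1 -0.9] w 0.0176 d_mm [606.7 -10.1  -0.8] rot [ -0.02  -0.03 -12.47] q [-50.  28.  74.   0.  78. -40.]
```

Lift is good (≈1 N weight). Carrying over to the photometer at this height, well clear of the bottle (x≈0.73) and the housings.

{"op": "arm_command", "data": {"rows": "1 15 0 0 0 0 0;1 25 0 0 0 0 0;1 30 0 0 0 0 0;1 30 0 0 0 0 0;1 30 0 0 0 0 0"}}

```text
time_s: 8.83
position: [0.4839, -0.2333, 0.1882]
tool_rot: [[0.165, 0.986, -0.002], [0.986, -0.165, 0.002], [0.001, -0.002, -1.0]]
ft_force: [1.1, 0.5, -0.6]
grip_width: 0.0182
```

{"op": "arm_command", "data": {"rows": "1 30 0 0 0 0 0;1 30 0 0 0 0 0;1 30 0 0 0 0 0;1 30 0 0 0 0 0;1 30 0 0 0 0 0"}}

```text
time_s: 9.25
position: [0.5084, -0.0853, 0.1884]
tool_rot: [[0.164, 0.986, -0.002], [0.986, -0.164, 0.001], [0.001, -0.002, -1.0]]
ft_force: [0.1, -0.9, -1.0]
grip_width: 0.0175
```

{"op": "arm_command", "data": {"rows": "1 30 -2 0 0 0 0;1 30 -2 0 0 0 0;1 30 -2 0 0 0 0;1 30 -2 0 0 0 0;1 30 -2 0 0 0 0"}}

```text
time_s: 9.67
position: [0.5229, 0.0642, 0.1883]
tool_rot: [[0.164, 0.986, -0.002], [0.986, -0.164, 0.0], [-0.0, -0.002, -1.0]]
ft_force: [0.5, -0.9, -1.2]
grip_width: 0.0176
```

{"op": "arm_command", "data": {"rows": "1 30 0 0 0 0 0;1 30 0 0 0 0 0;1 30 0 0 0 0 0;1 25 0 0 0 0 0;1 12 0 0 0 0 0"}}

```text
time_s: 10.08
position: [0.5438, 0.1904, 0.1882]
tool_rot: [[0.162, 0.987, -0.002], [0.987, -0.162, 0.0], [0.0, -0.002, -1.0]]
ft_force: [0.1, -1.3, -1.4]
grip_width: 0.0177
```

{"op": "arm_command", "data": {"rows": "1 0 0 0 0 0 -3;1 0 0 0 0 0 -4;1 0 0 0 0 0 -4;1 0 0 0 0 0 -1.5;1 0 0 0 0 0 0"}}

```text
time_s: 10.5
position: [0.5441, 0.1871, 0.1885]
tool_rot: [[-0.054, 0.999, -0.002], [0.999, 0.054, -0.0], [-0.0, -0.002, -1.0]]
ft_force: [0.5, -0.3, -1.1]
grip_width: 0.0175
```

```bash
python3 -c "
from h import *
rem([.5526,.2365,.19],3)"
```

```text
t 10.5 pos [0.5441 0.1871 0.1885] F [ 0.5 -0.3 -1.1] w 0.0175 d_mm [48.8 11.2 -1.5] rot [-0.11  0.01  0.07] q [ 7. 27. 76. -0. 77.  4.]
```

{"op": "arm_command", "data": {"rows": "1 15 4 0 0 0 0;1 15 4 0 0 0 0;1 12 2 0 0 0 0;1 6.8 1.2 0 0 0 0;1 0 0 0 0 0 0"}}

```text
time_s: 10.92
position: [0.5531, 0.2376, 0.1889]
tool_rot: [[-0.054, 0.999, -0.001], [0.999, 0.054, -0.0], [0.0, -0.001, -1.0]]
ft_force: [0.3, -1.1, -0.9]
grip_width: 0.018
```

{"op": "arm_command", "data": {"rows": "1 0 0 15 0 0 0;1 0 0 15 0 0 0;1 0 0 8 0 0 0;1 0 0 0 0 0 0;1 0 0 0 0 0 0"}}

```text
time_s: 11.33
position: [0.5534, 0.2362, 0.1514]
tool_rot: [[-0.052, 0.999, -0.0], [0.999, 0.052, -0.0], [-0.0, -0.0, -1.0]]
ft_force: [0.2, -0.2, -0.4]
grip_width: 0.0175
```

```bash
python3 -c "
from h import *
rem([.5526,.2365,.0804],3)
im=eyes.get_image('top');a=cv2.resize(im[175:275,40:215,::-1],(700,400),interpolation=cv2.INTER_CUBIC)
im=eyes.get_image('side');b=cv2.resize(im[200:384,90:270,::-1],(587,600),interpolation=cv2.INTER_CUBIC)
cv2.imwrite('pics/p4t.png',cv2.convertScaleAbs(a,alpha=1.6));cv2.imwrite('pics/p4s.png',b)"
```

```text
t 11.33 pos [0.5534 0.2362 0.1514] F [ 0.2 -0.2 -0.4] w 0.0175 d_mm [ 0.4 -0.8 71. ] rot [-0.02  0.01 -0.  ] q [12. 32. 74. -0. 74.  9.]
```

View pics/p4s.png

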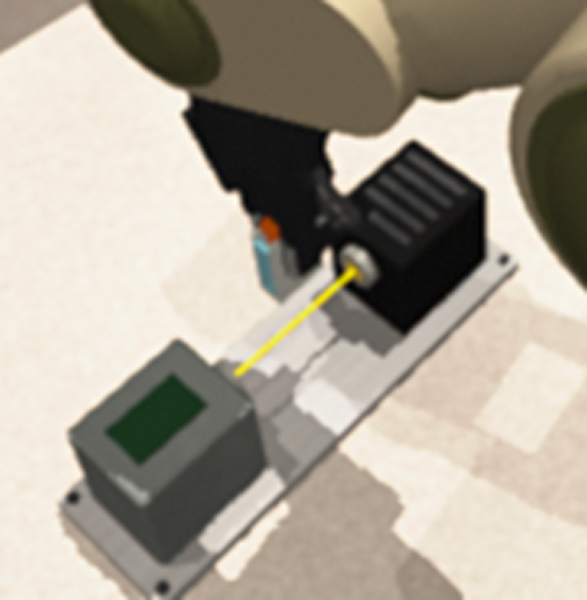

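View pics/p4t.png

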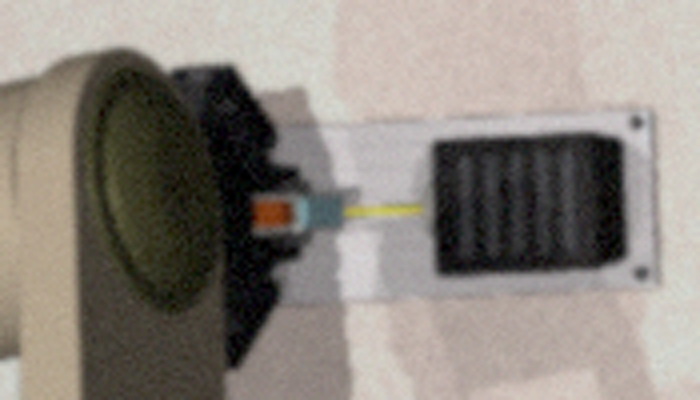

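Side: cell hangs upright at zoomed (270,255), with its blue window facing the detector. Top: the cap (275,215) and window lie in line with the beam (345–425,211). Lowering to beam height.

{"op": "arm_command", "data": {"rows": "1 0.4 -0.8 15 0 0 0;1 0 0 15 0 0 0;1 0 0 15 0 0 0;1 0 0 10 0 0 0;1 0 0 0 0 0 0"}}

```text
time_s: 11.85
position: [0.552, 0.2367, 0.095]
tool_rot: [[-0.053, 0.999, -0.003], [0.999, 0.053, -0.001], [-0.0, -0.003, -1.0]]
ft_force: [-0.1, 0.2, -1.2]
grip_width: 0.0176
```

{"op": "arm_command", "data": {"rows": "1 0 0 6 0 0 0;1 0 0 6 0 0 0;1 0 0 4 0 0 0;1 0 0 0 0 0 0;1 0 0 0 0 0 0"}}

```text
time_s: 12.27
position: [0.5526, 0.2369, 0.0804]
tool_rot: [[-0.053, 0.999, 0.0], [0.999, 0.053, -0.0], [-0.0, 0.0, -1.0]]
ft_force: [0.1, -0.1, -1.0]
grip_width: 0.0176
```

```bash
python3 - <<'E'
from h import *
rem([.5526,.2365,.0804],3)
t=eyes.get_image('top');s=eyes.get_image('side')
a=cv2.resize(t[175:275,40:215],(525,300),interpolation=cv2.INTER_CUBIC);b=cv2.resize(s[230:380,100:270],(340,300),interpolation=cv2.INTER_CUBIC)
c=np.zeros((600,790,3),np.uint8);c[:300,:525]=cv2.convertScaleAbs(a,alpha=1.6);c[300:,:340]=b
d=cv2.resize(s[262:325,150:226],(448,300),interpolation=cv2.INTER_CUBIC);c[300:,342:790]=d
cv2.imwrite('pics/p5.png',c[:,:,::-1])
for n,im in(("top",t),("side",s)):
    k=mask(im,(3,130,60),(22,255,255)); w=np.array(proj(n,np.array([.5526,.2365,.106]))); yy,xx=np.nonzero(k)
    sel=np.hypot(xx-w[0],yy-w[1])<12; print(n,"cap expected",w,"seen",sel.sum(),xx[sel].mean(),yy[sel].mean())
    if n=="top": print(plane(n,(xx[sel].mean(),yy[sel].mean()),.106))
    k=mask(im,(22,80,80),(38,255,255));yy,xx=np.nonzero(k);sel=(np.hypot(xx-w[0],yy-w[1])<60)
    l=cv2.fitLine(np.c_[xx,yy][sel].astype(np.float32),cv2.DIST_HUBER,0,.01,.01).ravel();p0=l[2:]+0
    A,B=plane(n,p0-15*l[:2],.07),plane(n,p0+15*l[:2],.07);d=(B-A)[:2];d/=np.linalg.norm(d);v=np.array([.5526,.2365])-A[:2]
    print(n,"beam pts",sel.sum(),"yaw",np.degrees(np.arctan2(d[1],d[0]))%180,"x at y=.2365",A[0]+d[0]/d[1]*(.2365-A[1]))
E
```

```text
t 12.27 pos [0.5526 0.2369 0.0804] F [ 0.1 -0.1 -1. ] w 0.0176 d_mm [-0.4 -0.   0. ] rot [0.   0.   0.03] q [12. 36. 79. -0. 65.  9.]
top cap expected [117.80160377 227.89458655] seen 29 122.65517241379311 227.93103448275863
[0.55256598 0.22673967 0.106     ]
top beam pts 48 yaw 91.57032391898656 x at y=.2365 0.5529954698712057
side cap expected [180.56346636 286.96179319] seen 31 176.29032258064515 291.7741935483871
side beam pts 80 yaw 96.13721885048928 x at y=.2365 0.5555071487739982
```

View pics/p5.png

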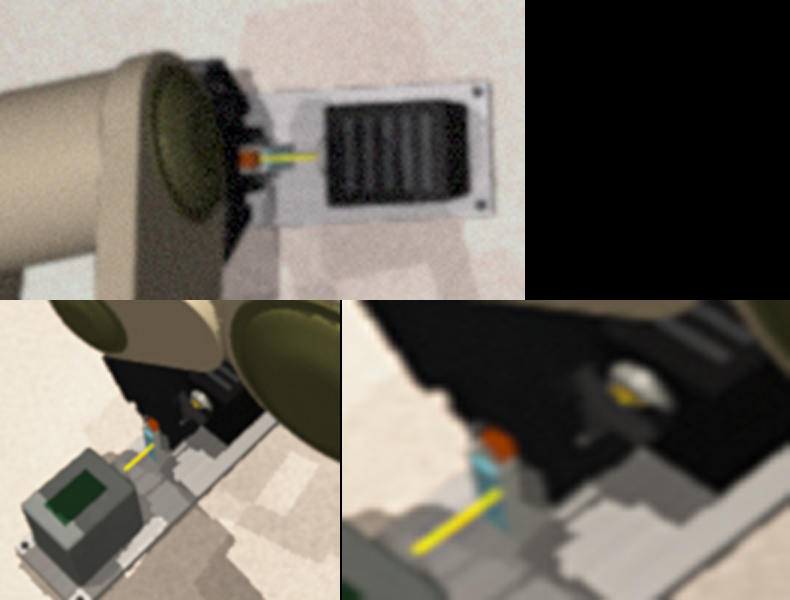

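The beam now ends on the cell's window (side inset near (500,492)), at about mid height; the cap is partly hidden by the gripper. One closer look will settle the sideways centring, tolerance 5 mm.

```bash
python3 - <<'E'
from h import *
s=np.mean([eyes.get_image('side') for _ in range(6)],0).astype(np.uint8);t=np.mean([eyes.get_image('top') for _ in range(6)],0).astype(np.uint8)
A=cv2.resize(s[278:308,160:192],None,fx=18,fy=18,interpolation=cv2.INTER_CUBIC)[:,:,::-1].copy()
yaw=np.radians(93);ux=np.array([np.cos(yaw),np.sin(yaw),0]);uy=np.array([-ux[1],ux[0],0]);C=np.array([.5526,.2369,.070])
def dot(P,col):
    q=(proj('side',P)-[160,278]+.5)*18; cv2.circle(A,tuple(int(v) for v in q),4,col,-1)
for sy in(-7,7):
    for z in(-22,24): dot(C+ux*.019+uy*sy/1e3+[0,0,z/1e3],(255,0,255))
dot(C+ux*.019,(0,255,0)); B=cv2.resize(t[215:240,105:150],None,fx=5,fy=5,interpolation=cv2.INTER_CUBIC)[:,:,::-1]
o=np.zeros((545,800,3),np.uint8);o[:A.shape[0],:A.shape[1]]=A;o[:B.shape[0],576:576+B.shape[1]]=cv2.convertScaleAbs(B,alpha=1.6);cv2.imwrite('pics/p6.png',o)
E
```

```text
Traceback (most recent call last):
ValueError: could not broadcast input array from shape (125,225,3) into shape (125,224,3)
```

```bash
python3 - <<'E'
from h import *
s=np.mean([eyes.get_image('side') for _ in range(6)],0).astype(np.uint8)
A=cv2.resize(s[278:308,160:192],None,fx=18,fy=18,interpolation=cv2.INTER_CUBIC)[:,:,::-1].copy()
yaw=np.radians(93);ux=np.array([np.cos(yaw),np.sin(yaw),0]);uy=np.array([-ux[1],ux[0],0]);C=np.array([.5526,.2369,.070])
def dot(P,col):
    q=(proj('side',P)-[160,278]+.5)*18; cv2.circle(A,tuple(int(v) for v in q),4,col,-1)
for sy in(-7,7):
    for z in(-22,24): dot(C+ux*.019+uy*sy/1e3+[0,0,z/1e3],(255,0,255))
dot(C+ux*.019,(0,255,0)); cv2.imwrite('pics/p6.png',A)
E
```

```text
(no output)
```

View pics/p6.png

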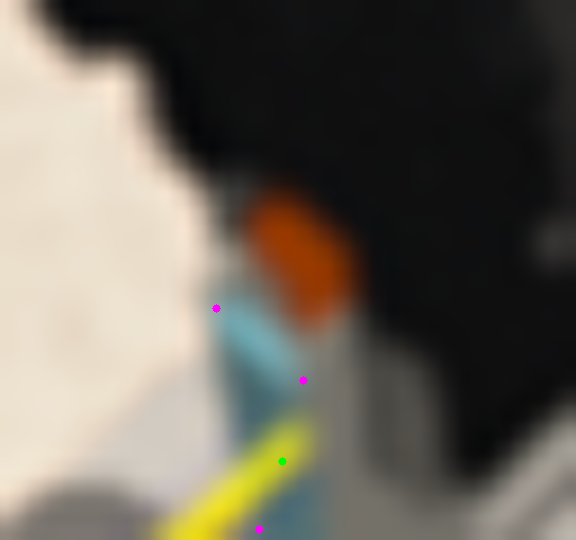

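The projected window corners (217,308) and (303,380) sit on the window seen. The yellow beam runs through the predicted window centre (282,461) to within about 0.5 mm sideways. The top view agrees: beam x 0.553, cell 0.5526. Settling, then handing in.

{"op": "arm_command", "data": {"rows": "1 0 0 0 0 0 0;1 0 0 0 0 0 0;1 0 0 0 0 0 0;1 0 0 0 0 0 0;1 0 0 0 0 0 0"}}

```text
time_s: 13.68
position: [0.5526, 0.2369, 0.0803]
tool_rot: [[-0.053, 0.999, -0.0], [0.999, 0.053, 0.0], [0.0, -0.0, -1.0]]
ft_force: [-0.2, 0.8, -1.1]
grip_width: 0.0174
```

```bash
python3 -c "
from h import *
rem([.5526,.2365,.0804],3)
print(env.close_job())"
```

```text
t 13.68 pos [0.5526 0.2369 0.0803] F [-0.2  0.8 -1.1] w 0.0174 d_mm [-0.4  0.  -0.1] rot [-0.   -0.    0.02] q [12. 36. 79.  0. 65.  9.]
the job is handed in; nothing more can be done
None
```

I pressed the orange stopper home in the rack, picked up its cell by the frosted faces, and handed the job in at 13.7 s with the cell held in the photometer beam. No verdict was reported.

- **Stopper:** it met a hard stop with the fingertips at about 72 mm, which is the home height. The force rose to 22 N there.
- **Grip:** the jaws closed to about 17.6 mm on the 18 mm faces, set to 30 N, and the cell's weight of about 1 N showed on the wrist after the lift.
- **Final hold:** the tool was still and upright at (0.5526, 0.2369). Cell centre height is about 70 mm, worked out from the grasp, and yaw is within about 1.5° of the beam as seen from above.
- **Centring:** the top and side pictures put the beam within about 1 mm of the window middle sideways. My line fit on the last side picture disagreed: 3 mm off and 96° yaw. I set it aside because most of the beam was hidden and lens pixels were likely in the fit.
- **Along the beam:** the cap looked about 10 mm off mid-gap because the gripper hid part of it. In the side picture the beam also ended about 2 pixels beyond the predicted window surface. Both are within the 20 mm allowed.
- **Not checked:** I did not measure the other cells, the bottle or the jar again at the end. The path stayed well clear of them, and I felt no unexpected force.

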